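Rock the tilt gauge to its mark with the drive key and hold it there

ROBOT

A 6-joint arm with a two-finger parallel gripper is mounted at the origin on a cart in front of the work surface, level with it; the furniture and walls round the work are solid. World frame = base frame: x ahead of the robot, y to its left, z up, the work surface at z = 0. Lengths are in m, angles in degrees, forces in N, time in s.
With the tool pointing down it reaches from about 0.275 to 0.85 m from the base axis. Payload 19 kg.
Tool frame: the origin (TCP) lies on the centre line of the jaws, within the pads' length; the fingertips stand manip.tips_ahead ahead of it and the grasp point (between the pads) lies 6 mm ahead of it (manip.tips_ahead is the distance from the TCP to the fingertips, in m); z points along the fingers, y is the line along which they close (so a half turn about z gives the same grasp; the last joint's range is limited). The gripper opens to 85 mm and grips with 20 to 120 N. Pads are 22 mm wide; open, the fingers measure 114 mm over their backs; the gripper's body (76 mm by 85 mm) begins 54 mm behind the grasp point. The pads swing forward as they close: fully open they stand 13 mm farther back than shut.
Start: joints at [64.114, 8.623, 82.357, -0, 89.026, -7.678], TCP at [0.18, 0.546, 0.256] pointing down, gripper open.
Joint ranges: [-160.23, 160.23], [-39.13, 120.54], [6.94, 153.29], [-79.49, 259.48], [9.18, 160.14], [-161.06, 161.06]. Speed limits (degrees/s): [108.29, 108.29, 127.2, 172.46, 172.46, 172.46].

INTERFACE

Orientations are given as [roll, pitch, yaw] about the fixed x, y, z axes, in that order (R = Rz(yaw) Ry(pitch) Rx(roll)).
In Python, from cell import manip gives the robot as it stands. Calls block until the motion is done:
- manip.move_pose(position, orientation): joint-space move of the TCP to a pose.
- manip.movel(position, rot=None, max_speed=0.15): straight line of the TCP; rot=None keeps the orientation; max_speed is the mean speed in m/s.
- manip.move_joints(angles): joint-space move.
- manip.open() and manip.close_gripper(): open the fingers fully, or close them until they stop; the grip force is fixed at half the most.
- manip.sleep(seconds).
- manip.solve_ik(position, orientation): joint angles nearest the present ones, or None.
- manip.state(): the state.
- manip.grab_frame(name): name is "side" or "top" or "wrist"; returns the picture (384x512x3 uint8, blue, green, red); there is no depth.
- manip.camera_params(name): a dict with "fx", "fy", "cx", "cy" (pixels), "R" (3x3) and "t" (3): a world point X has camera coordinates R X + t. Camera axes: x right, y down, z forward; pixel columns grow to the right and rows downward; lengths in m; the calibration is good to about 2 mm. A picture is of the moment at which its call begins: read the wrist's pose just before it. camera_params takes no time and is no camera call; for the wrist camera it gives the pose at the moment of the call.
A pose or a line that the arm cannot do raises manip.IKError and nothing moves.
- manip.job_done(): hands the job in; it is judged then, once.
The state is a dict: "clock": time; "joint_positions": joint angles; "qd": joint speeds; "joint_torque": joint torques, N m; "position": TCP position; "eef_rot": TCP orientation; "wrist_force": force on the tool from outside, world axes, zero at the start; "ft_torque": the same for the moment, N m; "opening": finger opening in m; "grasp_force": force on a finger pad.
Only numpy, scipy, OpenCV 4.12 (cv2) and the standard library are available. Lean on these libraries where they do the work, as an engineer would, in place of code of your own. Each camera call takes 0.05 s, during which the arm holds its last target. There are 200 camera calls.

TASK

Bring the bench tilt gauge to its preset angle: take the square-drive key out of its holder and push it all the way into the square recess of the knob on top of the gauge. Then, with the key alone (the gripper and arm must not touch the gauge or its stud block), rock the gauge on its stud until its swinging pointer has settled with its tip on the small index tab of the dial. Finish while still gripping the key and holding the gauge still there, because it falls back when let go; do not shove the other things on the bench about.

Things in the scene. Friction and masses are not known exactly. Their poses are not given: they have to be found in the camera images.
- key: square-drive key, loose, 90 mm tall, about 100 g, upright in its holder. Origin: centre of the lower end of its square tip; z up along it, x and y across the flats. From the origin up: steel tip 10x10 mm to z = 26 mm, round collar 30 mm across to 32 mm, black square grip 24x24 mm (flats parallel to the tip's) to 87 mm, end cap to 90 mm
- key_tip (a point): the lower end of the key's square tip (the key's origin)
- key_holder: grey block, 60 (x) x 100 (y) x 34 mm, fixed, with two square 12 mm sockets 30 mm deep at y = -22 and +22 mm. Origin: centre of its underside. The key stands in the socket at y = -22 mm, flats parallel to the block's, collar on the block's top; the other is empty. Draw it straight up
- stud_block: fixed grey base 100 (x) x 150 (y) x 14 mm with an aluminium stud with one shoulder lower than the other; carries the gauge, which rocks on a level pin along the block's x axis, 90 mm above the origin. Origin: centre of the underside; z up; the dial looks to the block's -x, towards the robot
- gauge (a joint): rocking angle of the gauge, rad, a right-handed turn about the block's +x: 0 upright, positive = counterweight (block's -y) side down and top leaning to -y, the robot's right; range -0.36 to 0.26. The counterweight makes the gauge fall back to 0.26 from anywhere (torque under 0.35 N m); no spring or detent. White dial plate 140 mm wide, from 23 mm below to 85 mm above the pin
- recess_mouth (a point): centre of the mouth of the recess in the knob, 123 mm above the rocking axis along the gauge's own z. Axes are the gauge's: z out of the recess (up), x along the rocking axis. Knob: dark 40x40 mm block, 32 mm high, on top of the gauge, does not turn. Recess: square, 12 mm wide, bevelled, 28 mm deep, flats along x and y. Key fully home: collar on the knob, tip 26 mm below the mouth
- pointer (a joint): angle of the dark steel pointer about its pivot (72 mm above the rocking axis) relative to the gauge, rad, same sense as gauge. It is a free, lightly damped pendulum (about 2 Hz, settles within some 1.5 s) that comes to hang straight down, so at rest it reads minus the gauge's angle
- pointer_tip (a point): tip of the pointer, 75 mm from its pivot, in front of the dial
- index_tab (a joint): angle of the index tab about the pointer's pivot, relative to the gauge, rad, same sense and zero as pointer; set anew each time, stays put on the dial. The pointer is on the mark when both joints read the same
- mark (a point): where the pointer's tip belongs: middle of the upper end of the index tab, a dark steel tab 8 mm wide and 16 mm high on the dial's scale, 75 mm from the pointer's pivot; given in the plane of the pointer
- beaker_small: bystander: small clear beaker, 56x60x63 mm, loose; origin at the centre of its underside
- microtube_rack: bystander: blue rack for microtubes, 66x124x30 mm, loose; origin at the centre of its underside
- marker: bystander: marker pen lying flat, 16x143x18 mm, loose; origin at the centre of its underside
- white_vial: bystander: brown vial with white cap, 21x21x51 mm, loose; origin at the centre of its underside
- black_block: bystander: black vial block, 67x88x35 mm, loose; origin at the centre of its underside
- reagent_c: bystander: white reagent bottle with cap, 48x48x100 mm, loose; origin at the centre of its underside

How it is judged (in metres and radians):
On the way:
1. the held key's tip is in the knob's recess, at least 18 mm deep (z of key_tip in the frame of recess_mouth below -0.018 m and x of key_tip in the frame of recess_mouth between -0.004 and 0.004 m and y of key_tip in the frame of recess_mouth between -0.004 and 0.004 m and contact force between the fingers and key above 2 N), for 0.2 s.
At the end, for the whole second after the job is handed in: The fingers grip the key (over 2 N), its tip is at least 18 mm deep in the knob's recess, the pointer's tip is within 4 mm of the mark (on the 8 mm wide index tab) and pointer and gauge are still (under 0.2 and 0.1 rad/s), through the last second (all of step 1 and distance between pointer_tip and mark below 0.004 m and velocity of joint pointer between -0.2 and 0.2 rad/s and velocity of joint gauge between -0.1 and 0.1 rad/s); the arm keeps its last pose, push and grip.
It fails at once if the gripper or arm touches the gauge or its stud block (contact force between any of the fingers, the arm and stud_block above 1 N).
It fails at once if a bystander is moved more than 30 mm (distance of any of beaker_small, microtube_rack, marker, white_vial, black_block, reagent_c from where it was at the start of the episode above 0.03 m).
It also fails if it takes over 54 s, if anything falls off the work surface, if the arm or the gripper's body presses on something with over 40 N, if the wrist force passes 120 N, or if a joint passes its speed limit or range.

## Working session

There is one attempt and no reset: what is moved stays moved. The work goes in short steps, each a Python script; the robot and the scene stay as the last script left them, time stands still between calls to the robot, and variables do not carry over. Pictures are saved under pics/ and viewed, at most 10 in all, crops included, and the job is handed in when it is done.

```bash
mkdir -p pics; ls; python3 - <<'E'
from cell import manip
import cv2
import numpy as np
a=manip.grab_frame("top");b=manip.grab_frame("side")
cv2.imwrite("pics/top0.png",cv2.resize(a,(800,600),interpolation=cv2.INTER_CUBIC));cv2.imwrite("pics/side0.png",cv2.resize(b,(800,600),interpolation=cv2.INTER_CUBIC))
print(manip.tips_ahead,manip.state())
np.set_printoptions(precision=4,suppress=True)
for n in("top","side","wrist"):
  c=manip.camera_params(n);R=np.array(c["R"]);print(n,c["fx"],c["cx"],c["cy"],R,-R.T@np.array(c["t"]))
E
```

```text
pics
0.025 {'clock': 0.1, 'joint_positions': array([ 6.41135104e+01,  8.64848756e+00,  8.23883863e+01,  1.55318777e-03,
        8.90258876e+01, -7.67805336e+00]), 'qd': array([-0.08018501, -0.06836741, -0.14686502, -0.023312  , -0.06296855,
       -0.03046419]), 'joint_torque': array([ 3.76806885e-03, -7.14373541e+01, -5.71797144e+01, -2.55613777e-04,
        6.98674325e-03,  4.40828114e-05]), 'position': array([0.1796052 , 0.54603174, 0.25574006]), 'eef_rot': array([-1.79938009e+02, -9.92435002e-03,  1.61791531e+02]), 'wrist_force': array([0.19103248, 0.4639103 , 0.34759909]), 'ft_torque': array([0.00035859, 0.01509283, 0.04814019]), 'grasp_force': 0.0, 'opening': 0.08526195906231611}
top 488.0017209293848 250.02877129699823 194.8572602541753 [[-0.0784 -0.9969  0.0013]
 [-0.9713  0.0761 -0.2253]
 [ 0.2245 -0.0189 -0.9743]] [0.2688 0.0205 1.4788]
side 499.91650584256854 254.1336681108476 186.03693843834407 [[ 0.996  -0.0895  0.0044]
 [-0.0719 -0.8273 -0.5572]
 [ 0.0535  0.5547 -0.8304]] [ 0.489  -0.6747  1.2021]
wrist 326.5037829633002 261.1278106072883 191.8758396537401 [[ 0.3122  0.95   -0.0026]
 [ 0.9    -0.2949  0.3211]
 [ 0.3043 -0.1025 -0.947 ]] [0.0997 0.572  0.3735]
```

View pics/top0.png

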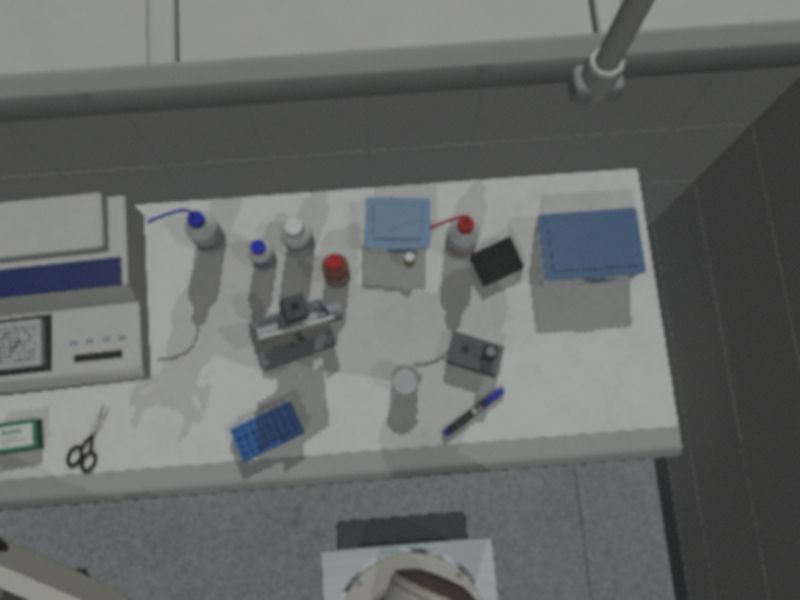

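View pics/side0.png

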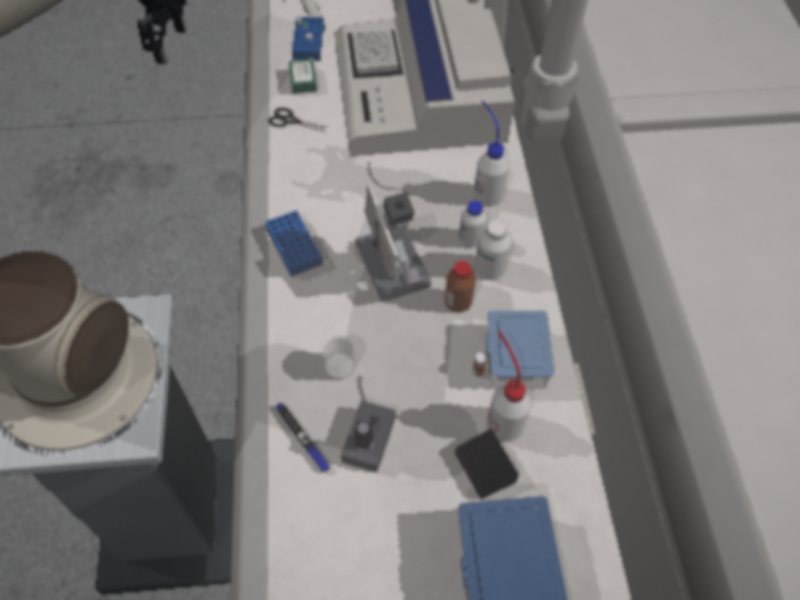

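Top view (800×600): the gauge base is around (295,345) with the knob at (293,305). The holder is at (475,353), with corners about (455,332), (503,350), (495,377), (447,362), and the key at (490,352). Next I compute rough positions and go for closer wrist views.

```bash
cat > h.py <<'E'
from cell import manip
import cv2, numpy as np
from scipy.spatial.transform import Rotation as Ro
np.set_printoptions(precision=4,suppress=True)
def ray(c,uv):
    R=np.array(c["R"]);o=-R.T@np.array(c["t"])
    d=R.T@np.array([(uv[0]-c["cx"])/c["fx"],(uv[1]-c["cy"])/c["fy"],1]);return o,d
def atz(c,uv,z):
    o,d=ray(c,uv);return o+d*(z-o[2])/d[2]
def proj(c,X):
    p=np.array(c["R"])@np.array(X)+np.array(c["t"]);return np.array([c["fx"]*p[0]/p[2]+c["cx"],c["fy"]*p[1]/p[2]+c["cy"]])
def tri(c1,p1,c2,p2):
    o1,d1=ray(c1,p1);o2,d2=ray(c2,p2)
    s=np.linalg.lstsq(np.c_[d1,-d2],o2-o1,rcond=None)[0]
    a=o1+s[0]*d1;b=o2+s[1]*d2;return (a+b)/2,np.linalg.norm(a-b)
def snap(name,cam="wrist",crop=None,k=1.5625):
    c=manip.camera_params(cam);im=manip.grab_frame(cam)
    cv2.imwrite("pics/raw_"+name+".png",im);np.save("pics/"+name,c,allow_pickle=True)
    if crop: im=im[crop[1]:crop[3],crop[0]:crop[2]]
    cv2.imwrite("pics/"+name+".png",cv2.resize(im,None,fx=k,fy=k,interpolation=cv2.INTER_CUBIC));return c
def cam(name): return np.load("pics/"+name+".npy",allow_pickle=True).item()
E
python3 - <<'E'
from h import *
c=manip.camera_params("top");s=manip.camera_params("side");k=1.5625
for p in[(455,332),(503,350),(495,377),(447,362)]:print(atz(c,np.array(p)/k,.034))
for p in[(262,368),(335,350)]:print("b",atz(c,np.array(p)/k,.014))
print("knob",tri(c,np.array((293,303))/k,s,np.array((399,203))/k))
print("key",tri(c,np.array((490,350))/k,s,np.array((364,428))/k))
print("bk",atz(c,np.array((404,378))/k,.05))
H=np.array([0.385,-0.13,0.26])
for x in range(0,1):
  manip.move_pose([0.36,-0.15,0.27],[180,0,180]); snap("w1")
  manip.move_pose([0.26,0.2,0.24],[180,0,180]); snap("w2"); print(manip.state()["clock"])
E
```

```text
[ 0.5376 -0.1269  0.034 ]
[ 0.4954 -0.2153  0.034 ]
[ 0.4449 -0.1943  0.034 ]
[ 0.4807 -0.106   0.034 ]
b [0.5    0.2501 0.014 ]
b [0.5241 0.1072 0.014 ]
knob (array([0.5739, 0.1613, 0.2117]), np.float64(0.004854316675705073))
key (array([ 0.4876, -0.1817,  0.0941]), np.float64(0.000502626867722482))
bk [ 0.4545 -0.0211  0.05  ]
4.2417
```

View pics/w1.png

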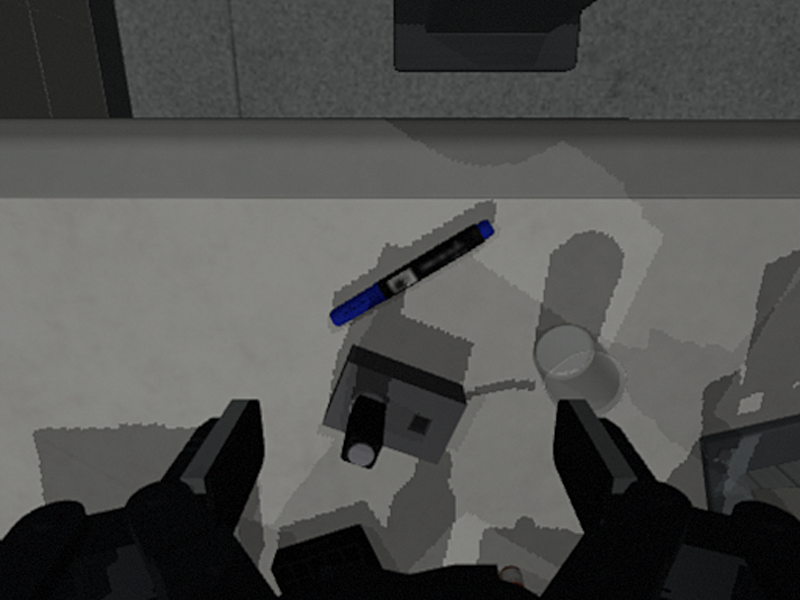

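View pics/w2.png

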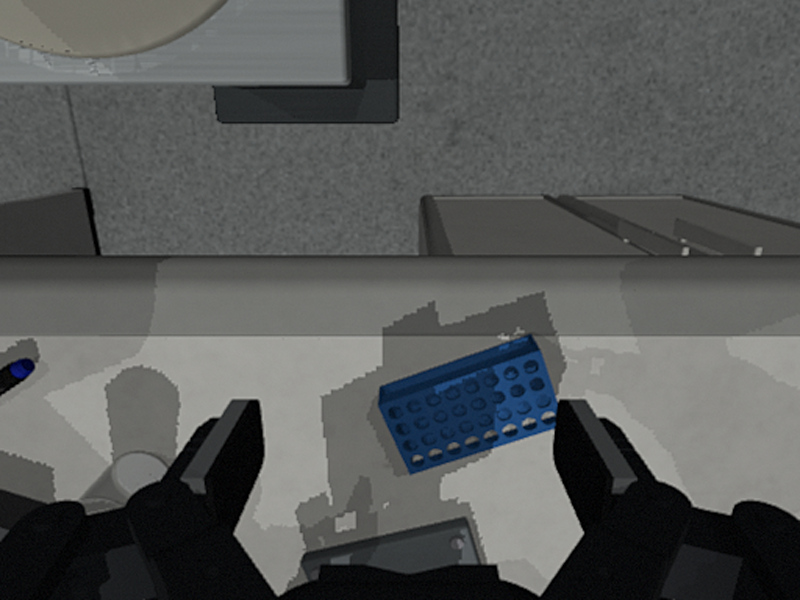

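w1 shows the key cap at (361,455). The holder's top-face corners are about (352,362), (466,403), (437,463), (324,428), and the empty socket is at (420,424). In w2 the gauge is out of view. I'll tilt the wrist to face the dial.

```bash
cat >> h.py <<'E'
def toolrot(yaw,tilt):  # yaw deg: forward heading; tilt: tool z leaning forward from down
    f=np.array([np.cos(np.radians(yaw)),np.sin(np.radians(yaw)),0]);u=np.array([0,0,1.]);t=np.radians(tilt)
    z=np.sin(t)*f-np.cos(t)*u; x=-np.cos(t)*f-np.sin(t)*u
    return Ro.from_matrix(np.c_[x,np.cross(z,x),z])
E
python3 - <<'E'
from h import *
k=1.5625;c=cam("w1")
P=[atz(c,np.array(p)/k,.034) for p in[(352,362),(466,403),(437,463),(324,428)]]
print(np.array(P),np.mean(P,0),[np.linalg.norm(P[i]-P[i-1]) for i in range(4)])
print("key",atz(c,np.array((361,455))/k,.098),"sock",atz(c,np.array((420,424))/k,.034))
xb=np.array([.986,.165,0]);D=np.array([.545,.185,.13])
for tilt in(45,38,30):
  rot=toolrot(9.5,tilt);p=D-.127*xb+[0,0,.096]
  q=manip.solve_ik(p,rot.as_euler('xyz',degrees=True));print(tilt,q)
  if q is not None:
    manip.move_joints(q);manip.sleep(.3);c=snap("w3");print(manip.state()["position"],manip.state()["clock"]);break
E
```

```text
[[ 0.4461 -0.1928  0.034 ]
 [ 0.4815 -0.1045  0.034 ]
 [ 0.5373 -0.1262  0.034 ]
 [ 0.5043 -0.2173  0.034 ]] [ 0.4923 -0.1602  0.034 ] [np.float64(0.06312087496195758), np.float64(0.09517011616527941), np.float64(0.05993620488754807), np.float64(0.09685323363266703)]
key [ 0.4838 -0.1814  0.098 ] sock [ 0.5005 -0.1405  0.034 ]
45 [ 13.3526 -31.6524 128.6426  -4.4104  38.1571 -83.8032]
[0.4198 0.1642 0.226 ] 5.5
```

View pics/w3.png

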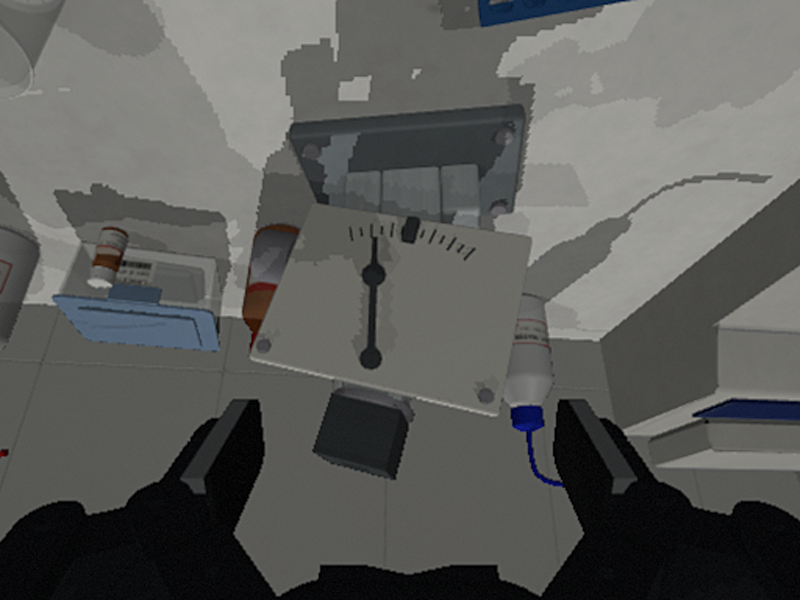

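w3: the dial is upside-down in the picture (image right is +y). The pointer pivot is at (371,358), its tip at (374,237), and the tab around (410,232). I'll enlarge for accuracy.

```bash
python3 - <<'E'
import cv2
im=cv2.imread("pics/raw_w3.png")[60:310,155:347]
cv2.imwrite("pics/w3c.png",cv2.resize(cv2.convertScaleAbs(im,alpha=1.3,beta=20),(768//2*12//10,600),interpolation=cv2.INTER_CUBIC))
print(768//2*12//10/192)
E
```

```text
2.3958333333333335
```

View pics/w3c.png

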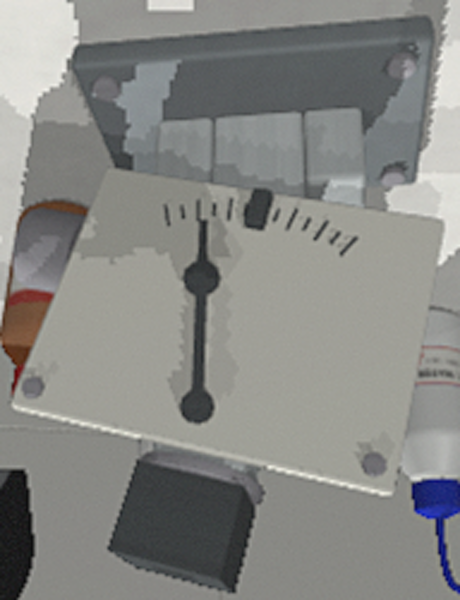

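```bash
python3 - <<'E'
from h import *
from scipy.optimize import least_squares
c=cam("w3");U=lambda p:np.array(p)/2.4*np.array([2.4/2.39583,1])+[155,60]
obs=[(77,70),(433,40),(75,47),(430,18),(12,405),(392,494),(108,168),(443,220),(197,406)]
obs=np.array([U(p) for p in obs])
def W(v,g,P,gauge=True):
    bx,by,yaw=v[:3];P=np.array(P,float)
    if gauge: P=Ro.from_rotvec([g,0,0]).apply(P)+[0,0,.09]
    return Ro.from_euler('z',yaw).apply(P)+[bx,by,0]
def model(v):
    d=v[4]
    pts=[W(v,0,p,False) for p in[(-.05,-.075,.014),(-.05,.075,.014),(-.05,-.075,0),(-.05,.075,0)]]
    pts+=[W(v,v[3],p) for p in[(d,-.07,.085),(d,.07,.085),(d,-.07,-.023),(d,.07,-.023),(d-.005,0,.072)]]
    return np.array([proj(c,p) for p in pts])
for fix in(False,True):
    f=lambda v:np.r_[(model(v)-obs).ravel(),(v[3]-.26)*(1e4 if fix else 0)]
    r=least_squares(f,[.561,.187,.166,.26,-.02]);print(r.x,np.degrees(r.x[2]),"\n",(model(r.x)-obs).round(1).tolist())
v=r.x
# dial plane intersection
Rz=Ro.from_euler('z',v[2]);Rg=Rz*Ro.from_rotvec([v[3],0,0])
o0=W(v,v[3],(v[4]-.006,0,.072));n=Rz.apply([1,0,0])
def rel(p,dx=0):
    o,d=ray(c,U(p));q=o+d*(n@(o0+n*dx-o))/(n@d);return Rg.inv().apply(q-o0)
for p in[(197,406),(203.5,222)]:print(rel(p)*1e3)
piv=rel((197,406))
print("tip ang",[np.arctan2(*( (rel((203.5,222))-piv)[[1,2]]*[1,-1]))])
for p in[(256,228),(260,190)]:
    for dx in(0,.005):
        q=rel(p,dx);print("tab",q*1e3,np.arctan2(q[1],-q[2]))
np.save("pics/v",v)
print("mouth",W(v,v[3],(0,0,.123)))
E
```

```text
[ 0.5639  0.192   0.2816  0.2616 -0.0309] 16.13520697835595 
 [[-2.4, 1.1], [0.9, 0.7], [-0.1, 0.3], [0.7, -0.7], [-1.3, 0.4], [0.3, 0.8], [-0.1, -0.3], [1.2, -0.0], [0.6, 1.1]]
[ 0.5639  0.1919  0.2809  0.26   -0.0309] 16.092469247549932 
 [[-2.4, 1.0], [0.9, 0.8], [-0.2, 0.3], [0.7, -0.7], [-1.3, 0.5], [0.5, 0.7], [-0.2, -0.2], [1.1, -0.1], [0.6, 1.1]]
[ 0.     -0.5199 -0.4756]
[ -0.     -19.85   -73.0457]
tip ang [np.float64(-0.26031982938677994)]
tab [  0.       1.0027 -74.2292] 0.013506786336265099
tab [  5.      -0.3771 -77.2147] -0.0048837496118516385
tab [ -0.      -1.9656 -91.4961] -0.02147933354327587
tab [  5.      -3.4044 -94.8252] -0.035886415633857686
mouth [0.5727 0.1615 0.2089]
```

The fit puts the block at (0.564, 0.192) with yaw 16.1°. It reproduces the gauge at 0.26 and the pointer at -0.26, and the knob matches the top/side triangulation. The tab is about -0.02, so the gauge target is about +0.015. Next I grasp the key.

```bash
python3 - <<'E'
from h import *
r=toolrot(-21.7,0).as_euler('xyz',degrees=True)
kx,ky=.4839,-.1812
manip.movel([.37,.13,.30],max_speed=.2)
manip.move_pose([kx,ky,.17],r)
manip.movel([kx,ky,.079],max_speed=.12)
manip.close_gripper();s=manip.state();print(s["opening"],s["grasp_force"],s["wrist_force"],s["position"])
manip.movel([kx,ky,.2],max_speed=.1);s=manip.state();print(s["opening"],s["grasp_force"],s["wrist_force"],s["clock"],s["joint_positions"])
v=np.load("pics/v.npy");H=np.degrees(v[2])
for g in(.26,0):
  Rb=Ro.from_euler('z',v[2])
  T=Rb*Ro.from_rotvec([g,0,0])*Rb.inv()*toolrot(H,0)
  for a in(.06,-.026):
    p=Rb.apply(Ro.from_rotvec([g,0,0]).apply([0,0,.123+a+.071])+[0,0,.09])+[v[0],v[1],0]
    print(g,a,p,manip.solve_ik(p,T.as_euler('xyz',degrees=True)))
E
```

```text
Traceback (most recent call last):
cell.IKError: the arm cannot follow that straight line within its joint ranges
```

```bash
python3 - <<'E'
from h import *
r=toolrot(-21.7,0).as_euler('xyz',degrees=True)
kx,ky=.4839,-.1812
manip.move_pose([.38,.10,.32],toolrot(0,15).as_euler('xyz',degrees=True))
manip.move_pose([kx,ky,.17],r)
manip.movel([kx,ky,.079],max_speed=.12)
manip.close_gripper();s=manip.state();print(s["opening"],s["grasp_force"],s["wrist_force"],s["position"])
manip.movel([kx,ky,.2],max_speed=.1);s=manip.state();print(s["opening"],s["grasp_force"],s["wrist_force"],s["clock"],s["joint_positions"])
v=np.load("pics/v.npy");H=np.degrees(v[2])
for g in(.26,0):
  Rb=Ro.from_euler('z',v[2])
  T=Rb*Ro.from_rotvec([g,0,0])*Rb.inv()*toolrot(H,0)
  for a in(.06,-.026):
    p=Rb.apply(Ro.from_rotvec([g,0,0]).apply([0,0,.123+a+.071])+[0,0,.09])+[v[0],v[1],0]
    print(g,a,p,manip.solve_ik(p,T.as_euler('xyz',degrees=True)))
E
```

```text
0.023181940132666147 59.01246786117554 [-0.5372  0.5609  4.1341] [ 0.484  -0.1813  0.0792]
0.02384462766607992 58.67930710315704 [ 1.2081 -0.1462 -0.7622] 10.4417 [-29.0787   3.1984  94.9536   0.0015  81.9085 -97.3749]
0.26 0.06 [0.582  0.1292 0.3355] [  -2.0071   11.6437   70.9367   14.4543  101.7705 -105.6761]
0.26 -0.026 [0.5759 0.1504 0.2524] [   0.0143   12.125    79.8516   14.312    92.1676 -106.0541]
0 0.06 [0.5639 0.1919 0.344 ] [ 11.3884  10.4095  70.2893  -0.      99.3012 -94.7041]
0 -0.026 [0.5639 0.1919 0.258 ] [ 11.3884  11.0654  79.3152  -0.      89.6193 -94.7041]
```

```bash
cat >> h.py <<'E'
v=np.load("pics/v.npy");Rb=Ro.from_euler('z',v[2])
def goal(g,a,off=(0,0,0),tg=None):  # key tip a above mouth along gauge z, off in gauge frame, tool tilt tg
    G=Ro.from_rotvec([g,0,0]);T=Rb*Ro.from_rotvec([g if tg is None else tg,0,0])
    tip=Rb.apply(G.apply(np.array([0,0,.123+a])+off)+[0,0,.09])+[v[0],v[1],0]
    p=tip+T.apply([0,0,.071])
    return p,(T*Rb.inv()*toolrot(np.degrees(v[2]),0)).as_euler('xyz',degrees=True)
E
python3 - <<'E'
from h import *
manip.move_pose([.5,.0,.33],toolrot(0,0).as_euler('xyz',degrees=True))
manip.move_pose(*goal(.26,.06))
p,r=goal(.26,.018);manip.movel(p,r,max_speed=.1);manip.sleep(.3)
print(p,manip.state()["position"],manip.state()["clock"],manip.state()["wrist_force"])
c=snap("w4",crop=(160,130,360,384),k=2.36)
snap("s4","side");snap("t4","top")
E
```

```text
[0.579  0.1396 0.2949] [0.5792 0.1395 0.2953] 12.8667 [ 0.2904 -0.7276 -0.3589]
```

View pics/w4.png

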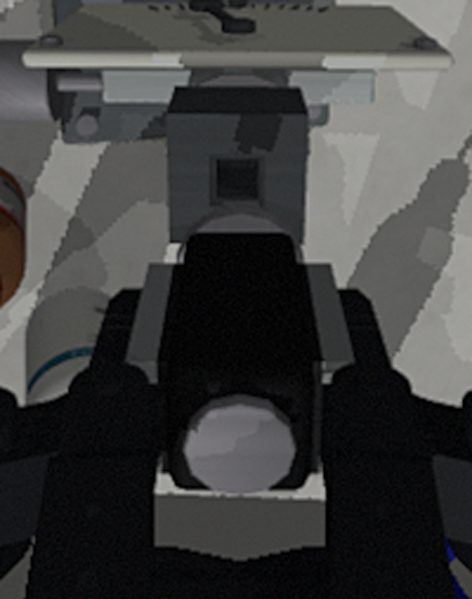

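w4: the recess centre is at crop (238,180), the knob's top-face edges are at x=168–307, and the end cap is at (239,444). I compare these with the model's predictions.

```bash
python3 - <<'E'
from h import *
c=cam("w4");f=lambda X:(proj(c,X)-[160,130])*2.36
G=Ro.from_rotvec([.26,0,0])
g=lambda P:Rb.apply(G.apply(P)+[0,0,.09])+[v[0],v[1],0]
print("mouth",f(g([0,0,.123])),"1mm x,y",f(g([.001,0,.123])),f(g([0,.001,.123])))
for q in[(-.02,-.02),(-.02,.02)]:print(q,f(g([*q,.123])))
print("cap",f(g([0,0,.123+.018+.09])),f(g([.001,0,.123+.018+.09])))
print("collar front bottom",f(g([-.015,0,.123+.018+.026])),f(g([-.015,0,.123+.018+.032])))
E
```

```text
mouth [238.3531 191.6042] 1mm x,y [238.353  194.8071] [241.809  191.6068]
(-0.02, -0.02) [167.2    125.5072]
(-0.02, 0.02) [309.5313 125.5981]
cap [236.9768 451.5167] [236.9802 456.7379]
collar front bottom [237.9723 203.2269] [237.9056 213.816 ]
```

```bash
python3 - <<'E'
from h import *
c=cam("w4");im=cv2.cvtColor(cv2.imread("pics/raw_w4.png"),cv2.COLOR_BGR2GRAY).astype(int)
for u in(250,261,272):print(u,[(r,im[r,u-1:u+2].mean().astype(int)) for r in list(range(168,236))+list(range(295,342))])
G=Ro.from_rotvec([.26,0,0])
g=lambda P:Rb.apply(G.apply(P)+[0,0,.09])+[v[0],v[1],0]
f=lambda *P:proj(c,g(P)).round(1)
K=.123+.018
print("knob front bot/top, back",f(-.02,0,.091),f(-.02,0,.123),f(.02,0,.123),"recess",f(-.006,0,.123),f(.006,0,.123))
print("collar bot/top",f(-.015,0,K+.026),f(-.015,0,K+.032),"grip bot/top",f(-.012,0,K+.032),f(-.012,0,K+.087),"gripcorner",f(-.012,.012,K+.032),f(-.012,.012,K+.087))
E
```

```text
250 [(168, np.int64(20)), (169, np.int64(22)), (170, np.int64(23)), (171, np.int64(22)), (172, np.int64(23)), (173, np.int64(23)), (174, np.int64(22)), (175, np.int64(24)), (176, np.int64(24)), (177, np.int64(19)), (178, np.int64(47)), (179, np.int64(57)), (180, np.int64(54)), (181, np.int64(53)), (182, np.int64(53)), (183, np.int64(52)), (184, np.int64(53)), (185, np.int64(51)), (186, np.int64(53)), (187, np.int64(52)), (188, np.int64(52)), (189, np.int64(51)), (190, np.int64(53)), (191, np.int64(53)), (192, np.int64(53)), (193, np.int64(54)), (194, np.int64(55)), (195, np.int64(47)), (196, np.int64(43)), (197, np.int64(41)), (198, np.int64(40)), (199, np.int64(41)), (200, np.int64(41)), (201, np.int64(43)), (202, np.int64(42)), (203, np.int64(40)), (204, np.int64(39)), (205, np.int64(38)), (206, np.int64(38)), (207, np.int64(39)), (208, np.int64(38)), (209, np.int64(38)), (210, np.int64(37)), (211, np.int64(37)), (212, np.int64(38)), (213, np.int64(38)), (214, np.int64(37)), (215, np.int64(37)), (216, np.int64(32)), (217, np.int64(45)), (218, np.int64(52)), (219, np.int64(49)), (22
[... 5733 characters left out ...]
int64(99)), (320, np.int64(98)), (321, np.int64(97)), (322, np.int64(96)), (323, np.int64(94)), (324, np.int64(95)), (325, np.int64(96)), (326, np.int64(96)), (327, np.int64(96)), (328, np.int64(96)), (329, np.int64(97)), (330, np.int64(96)), (331, np.int64(97)), (332, np.int64(97)), (333, np.int64(98)), (334, np.int64(97)), (335, np.int64(98)), (336, np.int64(94)), (337, np.int64(102)), (338, np.int64(133)), (339, np.int64(146)), (340, np.int64(122)), (341, np.int64(78))]
knob front bot/top, back [261.1 170.7] [261.  183.2] [261.  237.6] recess [261. 203.] [261.  219.3]
collar bot/top [260.8 216.1] [260.8 220.6] grip bot/top [260.8 225.8] [260.4 288.8] gripcorner [283.6 225.9] [293.2 288.8]
```

```bash
python3 - <<'E'
import cv2
im=cv2.imread("pics/raw_w4.png")[155:345,200:325]
cv2.imwrite("pics/w4z.png",cv2.resize(cv2.convertScaleAbs(im,alpha=2.2,beta=20),None,fx=3.1,fy=3.1,interpolation=cv2.INTER_NEAREST))
E
```

```text
(no output)
```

View pics/w4z.png

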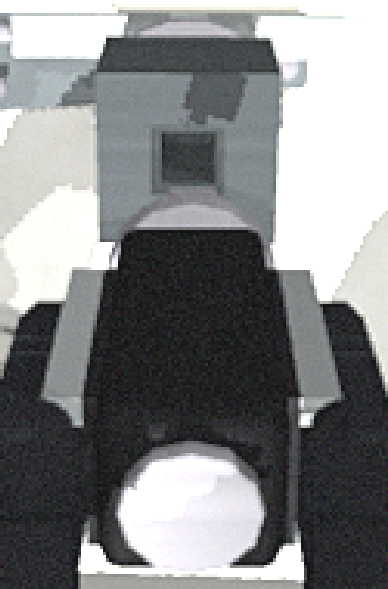

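w4z: the knob and recess sit about 5.5 px (about 3.5 mm towards the robot) off the model, while the key's collar is where predicted. I shift by -3.5 mm in x and descend with force watch.

```bash
cat >> h.py <<'E'
def descend(ox,oy,a0,a1,lim=12,step=.002,g=.26):
    a=a0
    while True:
        p,r=goal(g,a,(ox,oy,0));manip.movel(p,r,max_speed=.03)
        s=manip.state();ax=Rb.apply(Ro.from_rotvec([g,0,0]).apply([0,0,1]))
        F=s["wrist_force"];print(round(a*1e3,1),"F",(Rb*Ro.from_rotvec([g,0,0])).inv().apply(F),"op",round(s["opening"],4),round(s["clock"],1))
        if F@ax>lim or a<=a1+1e-6:return a
        a=max(a1,a-step)
E
python3 - <<'E'
from h import *
p,r=goal(.26,.008,(-.0035,0,0));manip.movel(p,r,max_speed=.05)
descend(-.0035,0,.006,-.026)
E
```

```text
6.0 F [-0.501   1.1098 -1.6756] op 0.0236 13.6
4.0 F [ 0.0809  0.6789 -0.898 ] op 0.0235 13.9
2.0 F [ 0.9614  0.0341 -0.3154] op 0.023 14.1
0.0 F [-0.0537 -0.1984 -1.9512] op 0.0233 14.4
-2.0 F [-0.9858 -0.1351 -0.277 ] op 0.0233 14.6
-4.0 F [-0.5275  0.0025  0.0238] op 0.0233 14.9
-6.0 F [ 0.2887  0.3224 -0.9704] op 0.0233 15.1
-8.0 F [-0.4988  0.3592 -1.1224] op 0.0234 15.4
-10.0 F [-0.0883  0.2871 -1.3314] op 0.0233 15.6
-12.0 F [-0.4216 -0.2805 -1.4738] op 0.0234 15.9
-14.0 F [-0.5354 -0.052  -1.2798] op 0.0232 16.1
-16.0 F [-0.2923 -0.2523  0.2159] op 0.0232 16.4
-18.0 F [-0.0725 -0.1536 -0.4212] op 0.0234 16.6
-20.0 F [-0.2807 -0.3031 -0.9931] op 0.0234 16.9
-22.0 F [ 0.2685 -0.7312 -1.2791] op 0.0236 17.1
-24.0 F [ 0.0846 -1.2221  0.1314] op 0.0232 17.4
-26.0 F [-0.6464 -0.2108  4.9093] op 0.023 17.6
```

Fully in, with collar contact at -26 mm. Now I rock the gauge along the arc to 0.015.

```bash
python3 - <<'E'
from h import *
for g in np.linspace(.26,.015,8)[1:]:
    p,r=goal(g,-.0265,(-.0035,0,0));manip.movel(p,r,max_speed=.04)
    s=manip.state();print(round(g,3),(Rb*Ro.from_rotvec([g,0,0])).inv().apply(s["wrist_force"]),round(s["opening"],4))
manip.sleep(1.5)
s=manip.state();print(s["position"],p,s["clock"],s["grasp_force"],s["wrist_force"])
snap("w5",crop=(150,60,370,260),k=2.95);snap("s5","side")
E
```

```text
0.225 [-2.5439 -1.5529 10.7294] 0.0231
0.19 [-1.2883 -2.4515 10.9363] 0.0232
0.155 [-0.4885 -1.8414 10.9425] 0.0234
0.12 [-0.273  -2.8248 10.4252] 0.0236
0.085 [ 0.1786 -1.967   9.7638] 0.0233
0.05 [ 0.6447 -2.0752  8.374 ] 0.0235
0.015 [ 0.3861 -1.7489  8.5491] 0.0231
[0.5617 0.1885 0.2582] [0.5613 0.1885 0.2575] 21.225 60.183464884757996 [ 1.2652 -0.8305  9.8412]
```

View pics/w5.png

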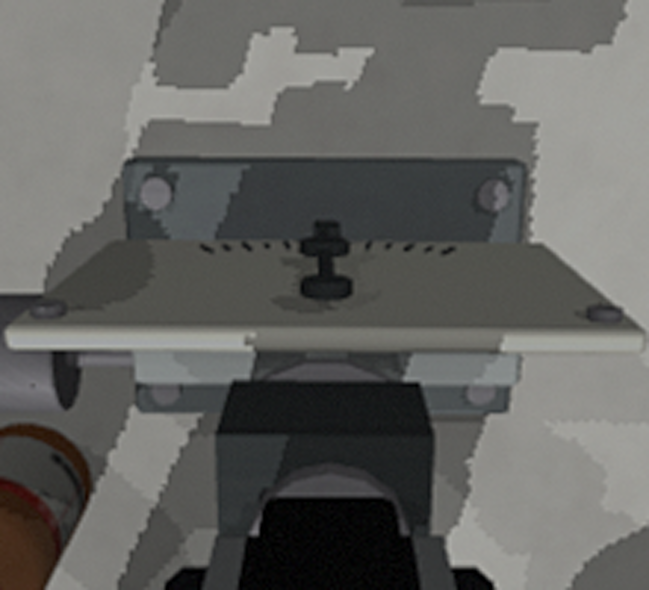

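w5: pivot (326,287), bob (325,245) and the tab spanning x=313–338 (centre 325.5) at row 226 all lie in one column. The pointer is on the tab to within about 1 mm. I check stillness and hand in.

```bash
python3 - <<'E'
from h import *
a=cv2.imread("pics/raw_w5.png");manip.sleep(1.2);b=manip.grab_frame("wrist")
def cen(im,r0,r1):
    m=cv2.cvtColor(im,cv2.COLOR_BGR2GRAY)[r0:r1,245:280]<55;return np.nonzero(m)[1].mean()+245,m.sum()
for im in(a,b):print("tab",cen(im,134,138),"bob",cen(im,141,146),"pivot",cen(im,154,160))
s=manip.state();print(s["grasp_force"],np.abs(s["qd"]).max(),s["wrist_force"])
E
```

```text
tab (np.float64(260.12820512820514), np.int64(39)) bob (np.float64(259.67), np.int64(100)) pivot (np.float64(260.42056074766356), np.int64(107))
tab (np.float64(260.2631578947368), np.int64(38)) bob (np.float64(259.55445544554453), np.int64(101)) pivot (np.float64(260.42056074766356), np.int64(107))
60.183497071266174 0.05816358050616063 [ 0.7603 -0.3118  8.9925]
```

```bash
python3 -c "
from cell import manip
print(manip.job_done())"
```

```text
the job is handed in; nothing more can be done
None
```

I handed the job in with the key gripped and fully home in the knob, and the gauge held still with the pointer on the index tab, about 1 mm off centre by the last camera frames; the interface returned no verdict.

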